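# Tare the bench balance through its recessed key well

## Task

Tare the bench balance with the empty dish left standing on its pan: with the fingertips push the small sliding shutter clear of the well, reach into the well and press the sunken tare key all the way down, let it spring back up, then push the shutter back until the well is fully covered. Only push and press, gently: do not lift or shift the balance, do not press the raised power key, and leave the dish and the things standing around the balance where they are.

Things in the scene. Friction and masses are not known exactly. Their poses are not given: they have to be found in the camera images.
- balance: Off-white bench balance, 300 (x) by 240 (y) mm, 3.5 kg, loose on rubber feet. Origin on the bench under its middle; x points away from the robot, y left, z up. Flat deck (x -150 to -30 mm) 55 mm high; behind it a round steel pan, 136 mm wide, centred at x = 60, y = 0, top at 68 mm. Flat dark display on the deck's right. Two guide rails along y at x = -120 and -60 mm, tops at 62 mm.
- well_mouth (a point): Centre of the mouth of the well, level with the deck (55 mm above the bench), at x = -90, y = 55 mm on the balance. The well is a round hole with upright walls, 46 mm in diameter and 30 mm deep, in the front left of the deck. At the start the shutter hides part of it.
- tare_key_top (a point): Centre of the top of the tare key, a grey round key 30 mm across in the middle of the well's floor; its top stands 15 mm below the deck, 40 mm above the bench, when not pressed. Moves with the key.
- tare_key (a joint): Travel of the tare key in m: 0 up, 0.006 fully down. A spring brings it back up; it starts to move at about 1.5 N and is fully down at about 5 N.
- shutter_tab (a point): Top centre of the shutter's upright tab, 32 mm above the deck (87 mm above the bench). The shutter is a grey plate, 56 mm (balance x) by 54 mm (y), its top 5 mm above the deck, sliding along the balance's y; across its middle stands the tab: 40 mm along x, 10 mm thick along y, 27 mm high above the plate. Moves with the shutter.
- shutter (a joint): Slide of the shutter in m: 0 = shut, tab right over the centre of the well, well covered; it grows as the shutter moves to the balance's right (-y), up to 0.058 = open at its stop; from 0.050 on the well is wholly clear. It starts partly open, slides with about 1.2 N of friction and stays where it is left.
- power_key_top (a point): Centre of the top of the raised round power key, 20 mm across, 8 mm above the deck, in the front right corner of the deck (x = -125, y = -95 mm). Not to be pressed.
- power_key (a joint): Travel of the power key in m: 0 up, 0.004 fully down (sprung). Must stay up.
- dish: White round weighing dish, 68 mm across and 26 mm high, loose near the middle of the pan. Origin in the centre of its underside.
- reagent_bottle: Amber bottle with a blue cap, 60 mm across, 130 mm high, loose on the bench to the left of the balance. Origin in the centre of its underside.
- tube_rack: White rack of small tubes, 70 by 120 mm (its x, y), 55 mm high, loose on the bench to the right of the balance. Origin in the centre of its underside.
- tip_box: Pipette-tip box, pale with a grey lid showing rows of tips, 80 by 110 mm (its x, y), 50 mm high, loose on the bench to the right of the balance's front. Origin in the centre of its underside.
There are look-alikes about, which are no part of the job. There is more than one size of the dish; the one meant has the size given above.

How it is judged:
By the outcome, as a careful person would: the job done as asked, in the order asked, and still so for the second after the job is handed in, with the robot touching nothing.
It also fails if it takes over 51 s, if anything falls off the work surface, if the arm or the gripper's body presses on something with over 40 N, if the wrist force passes 120 N, or if a joint passes its speed limit or range.

## Robot

A 6-joint arm with a two-finger parallel gripper is mounted at the origin on the work surface. World frame = base frame: x ahead of the robot, y to its left, z up, the work surface at z = 0. Lengths are in m, angles in rad, forces in N, time in s.
With the tool pointing down it reaches from about 0.225 to 0.725 m from the base axis. Payload 3.1 kg.
Tool frame: the origin (TCP) lies between the finger pads; the fingertips stand 14 mm ahead of it and the grasp point (between the pads) lies 5 mm behind it; z points along the fingers, x is the direction in which the jaws open and shut, and the axes are right-handed (so a half turn about z gives the same grasp; the last joint's range is limited). The gripper opens to 85 mm and grips with 20 to 120 N. Pads are 22 mm wide; open, the fingers measure 114 mm over their backs; the gripper's body (76 mm by 85 mm) begins 54 mm behind the grasp point. The pads swing forward as they close: fully open they stand 13 mm farther back than shut.
Start: joints at [-1.364, 0.048, 0.099, 1.622, 0, 1.443], TCP at [0.172, -0.496, 0.245] pointing down, gripper open.
Joint ranges: [-2.91, 2.91], [-0.99, 1.94], [-1.21, 1.42], [-2.12, 2.29], [-1.49, 1.47], [-3.14, 3.14]. Speed limits (rad/s): [2.79, 2.79, 3.14, 3.14, 3.14, 3.14].

## Interface

Orientations are given as a unit quaternion [x, y, z, w].
In Python, from bench import sensors, read_camera, camera_info, workorder gives the robot as it stands.
- The arm moves only by the tool jog_arm, never from a script. Its argument "commands" is a list of rows, each a list of 3 entries, a list of its own where there are three numbers: the shift along the tool's x, y, z in mm, then the turn, a rotation vector about the tool's x, y, z in rad, then the closure, from 0 (fully open) to 1 (shut). A call has 1 to 8 rows; each row is the pose to reach, as a shift and turn from the pose measured when the call began, along the tool's axes at that moment; what a row does not reach only later rows make up. A row lasts 1/10 s, in which the tool goes at most 50 mm and 8.59 degrees, less where a joint would pass 70% of its speed; a pose out of reach is approached as far as the arm can. A call with a gripper value outside its range is refused whole. The fingers move at their own pace and stop on an object; "force" is the grip in N (left out, the last holds). Time passes only in rows, so rows that repeat a pose let the fingers close. It gives the time, the measured TCP pose, the force and the opening at its end, in the units of the state.
- sensors.get_state(): the state, without advancing time (a new reading comes with each control period).
- read_camera(name): name is "scene" or "top"; returns the picture (480x640x3 uint8, red, green, blue); there is no depth.
- camera_info(name): a dict with "K" (3x3 intrinsics, pixels), "cam_to_world" (4x4, takes a point from camera to world coordinates). Camera axes: x right, y up, looking along -z (the intrinsics and any distortion apply to the point x, -y, -z); pixel columns grow to the right and rows downward; lengths in m; the calibration is good to about 2 mm. A picture is of the moment at which its call begins. camera_info takes no time and is no camera call.
- workorder.finish_job(): hands the job in, once; it reports no verdict.
The state is a dict: "clock": time; "joint_positions": joint angles; "joint_vel": joint speeds; "tau": joint torques, N m; "tool_pos": TCP position; "orientation": TCP orientation; "wrist_force": force on the tool from outside, world axes, zero at the start; "ft_torque": the same for the moment, N m; "grip_width": finger opening in m.
Only numpy, scipy, OpenCV 4.12 (cv2) and the standard library are available. Lean on these libraries where they do the work, as an engineer would, in place of code of your own. Each camera call takes 0.05 s, during which the arm holds its last target.

## Working session

There is one attempt and no reset: what is moved stays moved. The work goes in short steps, Python scripts to look and compute and a tool call to move; the robot and the scene stay as the last step left them, time stands still between calls to the robot, and variables do not carry over. Pictures are saved under pics/ and viewed, and the job is handed in when it is done.

Besides the shell and the picture viewer there is one more tool, called after "Request:" as a command line: name --argument value ..., lists and objects as JSON in quotes. jog_arm: Moves the arm, as the interface text tells. Its arguments: {"type":"object","properties":{"commands":{"type":"array"},"force":{"type":"number"}},"required":["commands"]}

```bash
mkdir -p pics; ls
cat > h.py <<'E'
import numpy as np, cv2
from bench import sensors, read_camera, camera_info, workorder
def ray(name,u,v):
    c=camera_info(name);K=np.array(c["K"]);T=np.array(c["cam_to_world"])
    d=c.get("dist",None)
    x=(u-K[0,2])/K[0,0];y=(v-K[1,2])/K[1,1]
    r=T[:3,:3]@np.array([x,-y,-1.0]);return T[:3,3],r
def onz(name,u,v,z):
    o,r=ray(name,u,v);return o+r*(z-o[2])/r[2]
def proj(name,p):
    c=camera_info(name);K=np.array(c["K"]);T=np.array(c["cam_to_world"])
    q=T[:3,:3].T@(np.array(p)-T[:3,3]);return K[0,0]*q[0]/-q[2]+K[0,2],K[1,1]*-q[1]/-q[2]+K[1,2]
def save(name,fn):
    im=read_camera(name);np.save(f"pics/{fn}.npy",im);cv2.imwrite(f"pics/{fn}.png",im[:,:,::-1]);return im
E
python3 - <<'E'
from h import *
print(camera_info("scene"));print(camera_info("top"))
save("scene","s0");save("top","t0");print(sensors.get_state())
E
```

```text
pics
{'K': array([[572.53122955,   0.        , 316.47634288],
       [  0.        , 572.53122955, 239.3530338 ],
       [  0.        ,   0.        ,   1.        ]]), 'cam_to_world': array([[ 4.13533528e-01, -5.95769077e-01,  6.88512330e-01,
         1.33701312e+00],
       [ 9.10488499e-01,  2.71293617e-01, -3.12106500e-01,
        -3.11525177e-01],
       [-8.45599115e-04,  7.55949060e-01,  6.54629899e-01,
         8.11002689e-01],
       [ 0.00000000e+00,  0.00000000e+00,  0.00000000e+00,
         1.00000000e+00]])}
{'K': array([[560.87468447,   0.        , 326.40896455],
       [  0.        , 560.87468447, 241.9743141 ],
       [  0.        ,   0.        ,   1.        ]]), 'cam_to_world': array([[-0.00820807,  0.99126483, -0.13163081,  0.45375502],
       [-0.99991991, -0.00940446, -0.00846982,  0.02975637],
       [-0.00963375,  0.13155075,  0.99126262,  1.05426815],
       [ 0.        ,  0.        ,  0.        ,  1.        ]])}
{'clock': 0.1, 'joint_positions': array([-1.36377585e+00,  4.86907713e-02,  9.77325777e-02,  1.62200851e+00,
        1.40187563e-05,  1.44298967e+00]), 'joint_vel': array([-0.00019572, -0.00200711,  0.00255494, -0.00064369,  0.0003686 ,
       -0.00011064]), 'tau': array([ 3.12047821e-03, -3.39852583e+01,  3.20934927e+01,  1.57953036e-02,
        3.09718826e-05,  2.95799779e-06]), 'tool_pos': array([ 0.17239672, -0.49532446,  0.24421587]), 'orientation': array([ 8.15047340e-01, -5.79393351e-01, -7.92369403e-04, -7.41506079e-04]), 'wrist_force': array([-0.44452733, -0.68572617, -0.04086912]), 'ft_torque': array([ 0.0334648 , -0.00256881,  0.04174468]), 'grip_width': 0.08550957261845397}
```

View pics/s0.png

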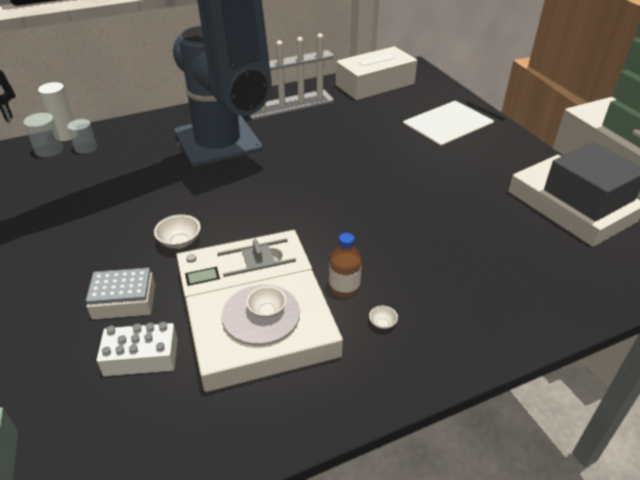

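View pics/t0.png

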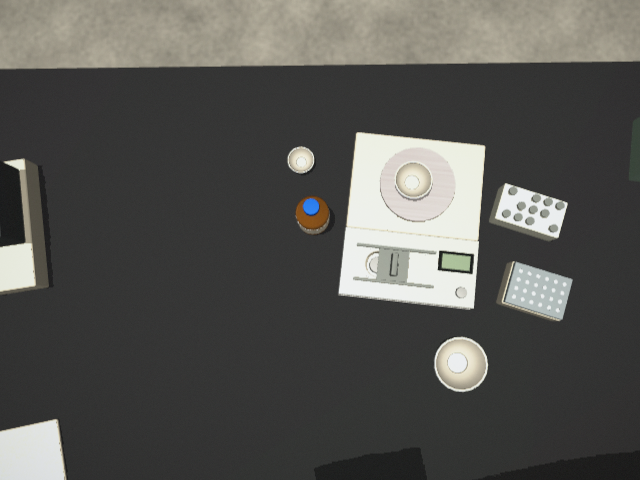

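Run:
```python
from h import *
t=np.load("pics/t0.npy");s=np.load("pics/s0.npy")
cv2.imwrite("pics/t0c.png",cv2.resize(t[220:320,330:490,::-1],None,fx=5,fy=5,interpolation=cv2.INTER_CUBIC))
cv2.imwrite("pics/s0c.png",cv2.resize(s[225:305,170:320,::-1],None,fx=5,fy=5,interpolation=cv2.INTER_CUBIC))
```

```text
(no output)
```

View pics/t0c.png

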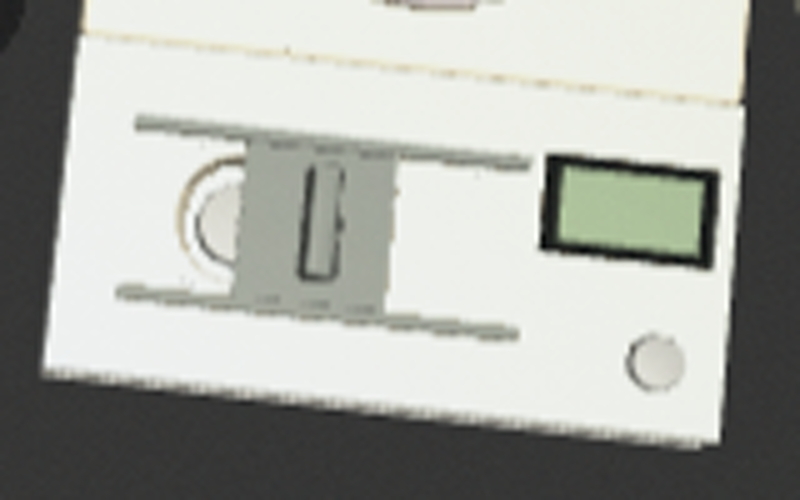

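View pics/s0c.png

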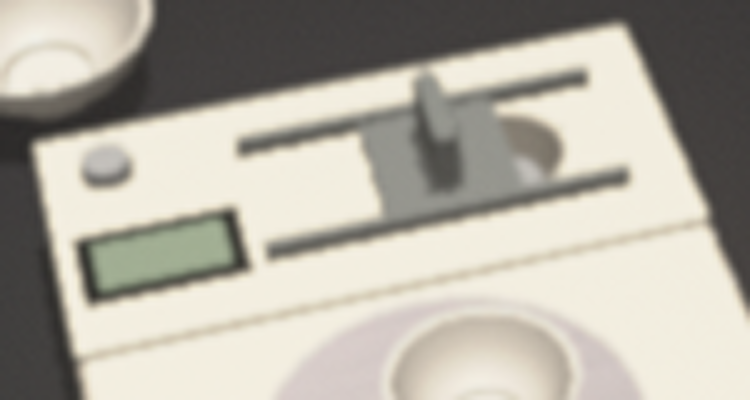

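```bash
cat > pose.py <<'E'
from h import *
T=lambda u,v:("top",330+(u+.5)/5-.5,220+(v+.5)/5-.5)
S=lambda u,v:("scene",170+(u+.5)/5-.5,225+(v+.5)/5-.5)
pts=[("fl",T(42,373),(-150,120,55)),("fr",T(720,442),(-150,-120,55)),("cl",T(80,35),(-30,120,55)),("cr",T(743,103),(-30,-120,55)),("pk",T(657,361),(-125,-95,63)),
("fl",S(625,23),(-150,120,55)),("fr",S(33,145),(-150,-120,55)),("cl",S(710,218),(-30,120,55)),("cr",S(75,357),(-30,-120,55)),("pk",S(107,158),(-125,-95,63))]
def fit(pts):
    B=np.array([p[2][:2] for p in pts])/1000.;W=np.array([onz(*p[1],p[2][2]/1000.)[:2] for p in pts])
    bm,wm=B.mean(0),W.mean(0);a=B-bm;b=W-wm
    th=np.arctan2((a[:,0]*b[:,1]-a[:,1]*b[:,0]).sum(),(a*b).sum());R=np.array([[np.cos(th),-np.sin(th)],[np.sin(th),np.cos(th)]])
    return th,R,wm-R@bm,np.round((W-(B@R.T+wm-R@bm))*1000,1)
if __name__=="__main__":
    for P in (pts[:5],pts[5:],pts):
        th,R,t,res=fit(P);print(th,t,res.tolist())
    inv=lambda w:R.T@(w[:2]-t)*1000
    for n,p,z in [("pTL",T(245,140),60),("pTR",T(398,152),60),("pBL",T(235,297),60),("pBR",T(385,312),60),("tabtop c",T(326,220),87),("sc tab",S(428,80),87)]:
        print(n,np.round(inv(onz(*p,z/1000)),1))
    for n,q in [("bottle cap",onz("top",311,206,.13)),("bigdish",onz("top",461,364,.03)),("dish",onz("top",413,181,.08))]: print(n,np.round(q,3),np.round(inv(q)))
E
python3 pose.py
```

```text
-0.11286090997988757 [ 0.62954193 -0.11809479] [[-1.3, 0.5], [-0.6, -0.1], [0.8, -1.1], [0.9, 0.0], [0.1, 0.7]]
-0.11767434649853163 [ 0.62977668 -0.11680536] [[-0.8, 1.1], [-0.0, -0.8], [0.4, -0.2], [-0.3, -0.8], [0.6, 0.5]]
-0.11527063571943015 [ 0.62965961 -0.11745035] [[-1.7, -0.5], [-0.4, -1.2], [0.4, -1.7], [1.0, -0.7], [0.2, -0.2], [-0.3, 2.1], [-0.1, 0.3], [0.8, 0.5], [-0.5, -0.0], [0.6, 1.5]]
pTL [-61.7  55.9]
pTR [-60.3   1.3]
pBL [-117.9   54.1]
pBR [-117.5    0.9]
tabtop c [-90.   27.4]
sc tab [-103.9   30.4]
bottle cap [0.638 0.063 0.13 ] [-13. 180.]
bigdish [ 0.368 -0.2    0.03 ] [-251. -112.]
dish [ 0.691 -0.117  0.08 ] [61.  8.]
```

```bash
cat > go.py <<'E'
import sys
from h import *
from scipy.spatial.transform import Rotation as Ro
th=-0.1153;t=np.array([.62966,-.11745]);c,s=np.cos(th),np.sin(th);R2=np.array([[c,-s],[s,c]])
X=np.array([-R2[0,1],-R2[1,1],0]);Y=np.array([-R2[0,0],-R2[1,0],0]);Rt=np.c_[X,Y,[0,0,-1]]
def rel(bx,by,tipz):
    st=sensors.get_state();Rc=Ro.from_quat(st["orientation"])
    w=np.r_[t+R2@np.array([bx,by])/1000,(tipz+14)/1000]
    return np.round(Rc.inv().apply(w-st["tool_pos"])*1000,1),np.round((Rc.inv()*Ro.from_matrix(Rt)).as_rotvec(),3)
def now():
    st=sensors.get_state();b=R2.T@(st["tool_pos"][:2]-t)*1000
    f=R2.T@st["wrist_force"][:2]
    print("clk",st["clock"],"tip bal",np.round(b,1),"tipz",round(st["tool_pos"][2]*1000-14,1),"F bal",np.round(f,2),round(st["wrist_force"][2],2),"w",round(st["grip_width"]*1000,1), "th", np.round((Ro.from_quat(st["orientation"]).inv()*Ro.from_matrix(Rt)).as_rotvec(),3))
if __name__=="__main__":
    now()
    for a in sys.argv[1:]:
        print(a,*[x.tolist() for x in rel(*map(float,a.split(",")))])
E
python3 go.py -- 2>/dev/null | head -1; python3 go.py " -90,60,180" " -90,60,70"
```

```text
clk 0.1 tip bal [-410.8 -428. ] tipz 230.2 F bal [-0.36 -0.73] -0.04 w 85.5 th [0.    0.002 0.45 ]
clk 0.1 tip bal [-410.8 -428. ] tipz 230.2 F bal [-0.36 -0.73] -0.04 w 85.5 th [0.    0.002 0.45 ]
 -90,60,180 [-299.7, -501.1, 51.0] [0.0, 0.002, 0.45]
 -90,60,70 [-299.5, -501.1, 161.0] [0.0, 0.002, 0.45]
```

Request:
jog_arm --commands '[[[-25,-42,0],[0,0,0.1],1],[[-50,-84,0],[0,0,0.2],1],[[-75,-125,0],[0,0,0.3],1],[[-100,-167,0],[0,0,0.4],1],[[-125,-209,10],[0,0,0.45],1],[[-150,-250,20],[0,0,0.45],1],[[-175,-292,20],[0,0,0.45],1],[[-200,-334,20],[0,0,0.45],1]]' --force 40

```text
clock: 0.9
tool_pos: [0.4226, -0.1946, 0.2238]
orientation: [-0.665, 0.747, 0.002, 0.0]
wrist_force: [1.4, -0.0, 0.4]
grip_width: 0.0001
```

```bash
python3 go.py " -90,60,130"  " -90,60,70"
```

```text
clk 0.9 tip bal [-196.9 -100.5] tipz 209.8 F bal [1.41 0.12] 0.38 w 0.1 th [ 0.002  0.003 -0.   ]
 -90,60,130 [-160.3, -107.0, 80.0] [0.002, 0.003, -0.0]
 -90,60,70 [-160.1, -107.1, 140.0] [0.002, 0.003, -0.0]
```

Request:
jog_arm --commands '[[[-40,-27,20],[0,0,0],1],[[-80,-54,40],[0,0,0],1],[[-120,-80,60],[0,0,0],1],[[-160,-107,90],[0,0,0],1],[[-160,-107,100],[0,0,0],1],[[-160,-107,100],[0,0,0],1]]'

```text
clock: 1.5
tool_pos: [0.5452, -0.0452, 0.1195]
orientation: [-0.667, 0.745, 0.005, -0.002]
wrist_force: [-1.0, 0.2, -0.7]
grip_width: 0.0001
```

Run:
```python
from h import *
s=save("scene","s1");t=save("top","t1")
cv2.imwrite("pics/s1c.png",cv2.resize(s[140:300,170:370,::-1],None,fx=4,fy=3.75,interpolation=cv2.INTER_CUBIC))
cv2.imwrite("pics/t1c.png",cv2.resize(t[200:320,310:490,::-1],None,fx=4,fy=4,interpolation=cv2.INTER_CUBIC))
import go;go.now();print(go.rel(-90,60,66))
```

```text
clk 1.6 tip bal [-90.9  59.7] tipz 109.3 F bal [-0.66 -0.71] 0.57 w 0.0 th [0.004 0.002 0.   ]
(array([-0.2, -1.1, 43.3]), array([0.004, 0.002, 0.   ]))
```

View pics/s1c.png

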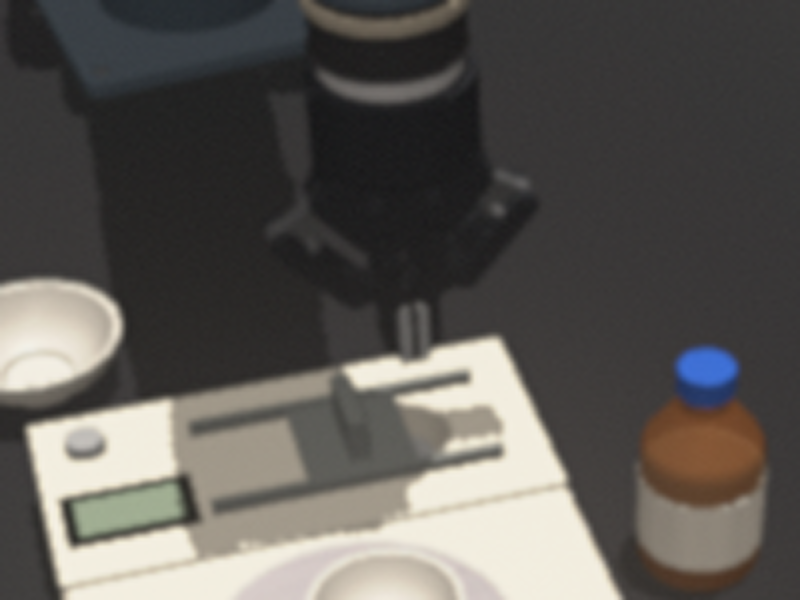

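View pics/t1c.png

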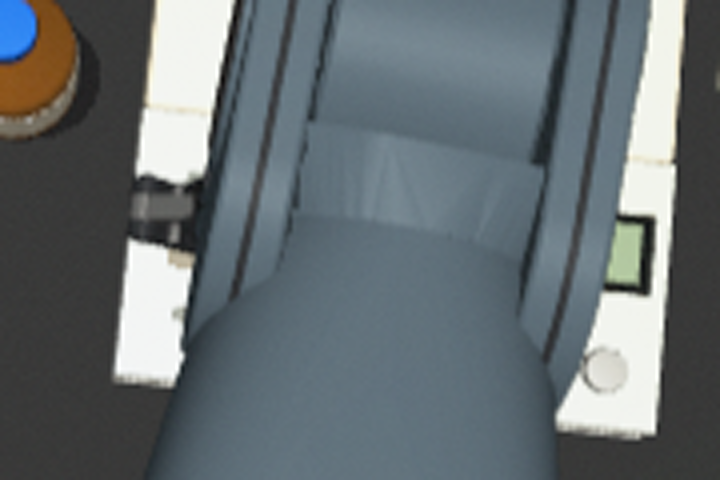

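Run:
```python
from h import *
print(sensors.get_state()["joint_positions"])
```

```text
[-2.10338199e-01  1.20584754e-01 -6.61178358e-02  1.38872702e+00
  1.71187992e-03  3.04606558e+00]
```

Request:
jog_arm --commands '[[[0,-1,0],[0,0,-0.15],1],[[0,-1,0],[0,0,-0.3],1],[[0,-1,0],[0,0,-0.45],1],[[0,-1,0],[0,0,-0.6],1],[[0,-1,0],[0,0,-0.75],1],[[0,-1,0],[0,0,-0.9],1],[[0,-1,0],[0,0,-1.05],1],[[0,-1,0],[0,0,-1.2],1]]'

```text
clock: 2.4
tool_pos: [0.5475, -0.0496, 0.1255]
orientation: [0.971, -0.239, -0.001, -0.001]
wrist_force: [-0.9, 0.4, 0.1]
grip_width: -0.0
```

```bash
sed -i 's/^X=.*/X=np.array([R2[0,0],R2[1,0],0]);Y=np.array([-R2[0,1],-R2[1,1],0]);Rt=np.c_[X,Y,[0,0,-1]]/' go.py; python3 go.py " -90,60,100"
```

```text
clk 2.4 tip bal [-89.4  58. ] tipz 111.5 F bal [-0.92  0.34] 0.14 w -0.0 th [-0.001  0.002 -0.367]
 -90,60,100 [-1.3, -1.7, 11.5] [-0.001, 0.002, -0.367]
```

Request:
jog_arm --commands '[[[-1,-2,5],[0,0,-0.12],1],[[-1,-2,10],[0,0,-0.25],1],[[-1,-2,20],[0,0,-0.367],1],[[-1,-2,30],[0,0,-0.367],1],[[-1,-2,40],[0,0,-0.367],1],[[-1,-2,42],[0,0,-0.367],1],[[-1,-2,42],[0,0,-0.367],1]]'

```text
clock: 3.1
tool_pos: [0.5469, -0.0475, 0.0829]
orientation: [0.998, -0.058, -0.001, -0.001]
wrist_force: [0.4, 0.7, -0.3]
grip_width: 0.0001
```

```bash
python3 go.py " -90,45,70"
```

```text
clk 3.1 tip bal [-90.2  60. ] tipz 68.9 F bal [0.35 0.76] -0.32 w 0.1 th [-0.002  0.003 -0.002]
 -90,45,70 [0.3, 15.0, -1.1] [-0.002, 0.003, -0.002]
```

Request:
jog_arm --commands '[[[0,4,0],[0,0,0],1],[[0,8,0],[0,0,0],1],[[0,12,0],[0,0,0],1],[[0,15,0],[0,0,0],1],[[0,18,0],[0,0,0],1],[[0,21,0],[0,0,0],1],[[0,24,0],[0,0,0],1],[[0,27,0],[0,0,0],1]]'

```text
clock: 3.9
tool_pos: [0.5439, -0.0744, 0.083]
orientation: [0.998, -0.058, -0.001, -0.001]
wrist_force: [0.7, 0.4, 0.6]
grip_width: -0.0
```

```bash
python3 go.py " -90,18,69"
```

```text
clk 3.9 tip bal [-90.2  32.9] tipz 69.0 F bal [0.63 0.46] 0.64 w -0.0 th [-0.002  0.002 -0.001]
 -90,18,69 [0.2, 14.9, -0.0] [-0.002, 0.002, -0.001]
```

Request:
jog_arm --commands '[[[0,3,0],[0,0,0],1],[[0,6,0],[0,0,0],1],[[0,9,0],[0,0,0],1],[[0,11,0],[0,0,0],1],[[0,13,0],[0,0,0],1],[[0,15,0],[0,0,0],1],[[0,15,0],[0,0,0],1]]'

```text
clock: 4.6
tool_pos: [0.542, -0.0898, 0.0829]
orientation: [0.998, -0.059, -0.001, -0.001]
wrist_force: [0.3, -0.1, 1.0]
grip_width: -0.0001
```

Run:
```python
from h import *
s=save("scene","s2")
cv2.imwrite("pics/s2c.png",cv2.resize(s[140:300,170:370,::-1],None,fx=4,fy=3.75,interpolation=cv2.INTER_CUBIC))
import go;go.now()
```

```text
clk 4.65 tip bal [-90.3  17.5] tipz 68.8 F bal [ 0.29 -0.49] 0.17 w -0.2 th [-0.001  0.003 -0.002]
```

View pics/s2c.png

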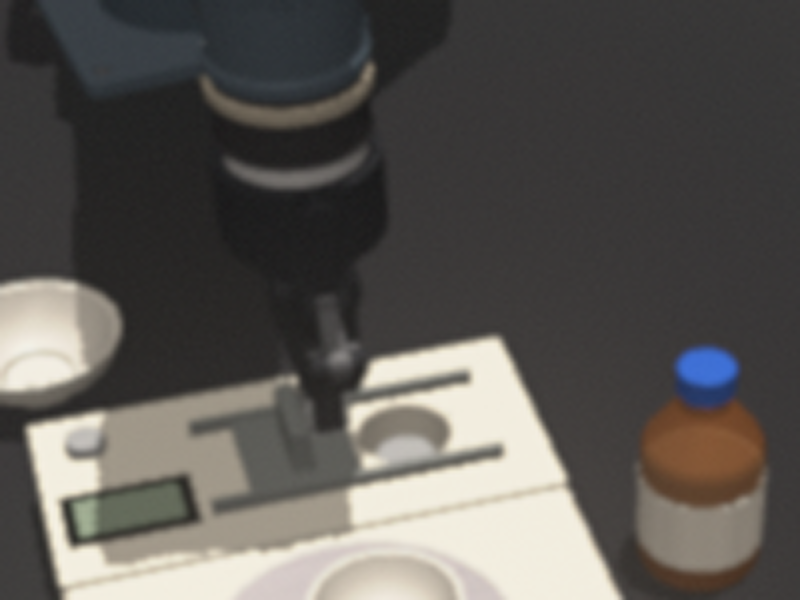

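Run:
```python
from h import *
import go
for u,v,z in [(234,432,60),(255,497,60),(360,463,60),(287,388,87),(311,393,87),(360,435,55),(450,430,55)]:
    p=onz("scene",170+u/4,140+v/3.75,z/1000);print(u,v,np.round(go.R2.T@(p[:2]-go.t)*1000,1))
```

```text
234 432 [-108.5  -23.6]
255 497 [-57.9 -23.6]
360 463 [-67.   29.1]
287 388 [-103.6    3.9]
311 393 [-96.3  14. ]
360 435 [-92.9  35.1]
450 430 [-83.2  77.9]
```

Request:
jog_arm --commands '[[[0,1,0],[0,0,0],1],[[0,2,0],[0,0,0],1],[[0,2,0],[0,0,0],1]]'

```text
clock: 4.95
tool_pos: [0.5417, -0.0918, 0.0828]
orientation: [0.998, -0.059, -0.001, -0.001]
wrist_force: [0.6, 0.7, 0.1]
grip_width: -0.0001
```

```bash
python3 go.py " -90,20,69" " -90,55,110"
```

```text
clk 4.95 tip bal [-90.4  15.4] tipz 68.8 F bal [0.55 0.82] 0.07 w -0.1 th [-0.001  0.003 -0.002]
 -90,20,69 [0.3, -4.6, -0.2] [-0.001, 0.003, -0.002]
 -90,55,110 [0.2, -39.7, -41.2] [-0.001, 0.003, -0.002]
```

Request:
jog_arm --commands '[[[0,-10,0],[0,0,0],1],[[0,-20,0],[0,0,0],1],[[0,-30,0],[0,0,0],1],[[0,-40,0],[0,0,0],1],[[0,-40,0],[0,0,0],1],[[0,-40,0],[0,0,0],1]]'

```text
clock: 5.55
tool_pos: [0.5464, -0.0516, 0.0828]
orientation: [0.998, -0.058, -0.001, -0.0]
wrist_force: [0.3, -0.0, 0.3]
grip_width: 0.0001
```

Run:
```python
from h import *
s=save("scene","s3")
cv2.imwrite("pics/s3c.png",cv2.resize(s[200:290,200:320,::-1],None,fx=6,fy=6,interpolation=cv2.INTER_CUBIC))
import go;go.now();print(go.rel(-90,55,34))
```

```text
clk 5.6 tip bal [-90.3  55.5] tipz 68.8 F bal [ 0.8  -0.76] -0.2 w -0.0 th [-0.001  0.003 -0.001]
(array([ 0.4,  0.5, 34.8]), array([-0.001,  0.003, -0.001]))
```

View pics/s3c.png

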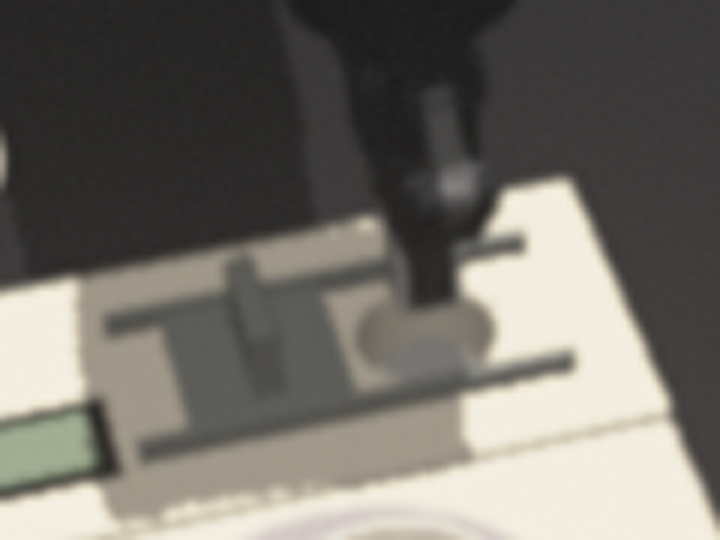

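Request:
jog_arm --commands '[[[0,0,5],[0,0,0],1],[[0,0,10],[0,0,0],1],[[0,0,15],[0,0,0],1],[[0,0,19],[0,0,0],1],[[0,0,22],[0,0,0],1],[[0,0,25],[0,0,0],1],[[0,0,25],[0,0,0],1]]'

```text
clock: 6.3
tool_pos: [0.5459, -0.0518, 0.0572]
orientation: [0.998, -0.058, -0.002, -0.0]
wrist_force: [0.3, -0.3, 0.3]
grip_width: 0.0
```

```bash
python3 go.py " -90,55,34"
```

```text
clk 6.3 tip bal [-90.7  55.5] tipz 43.2 F bal [ 0.34 -0.23] 0.32 w 0.0 th [-0.001  0.004 -0.001]
 -90,55,34 [0.8, 0.5, 9.2] [-0.001, 0.004, -0.001]
```

Request:
jog_arm --commands '[[[0.5,0,2],[0,0,0],1],[[0.5,0,4],[0,0,0],1],[[0.5,0,5.5],[0,0,0],1],[[0.5,0,7],[0,0,0],1],[[0.5,0,7],[0,0,0],1]]'

```text
clock: 6.8
tool_pos: [0.5467, -0.052, 0.0506]
orientation: [0.998, -0.058, -0.001, -0.0]
wrist_force: [-0.3, -0.1, 3.0]
grip_width: 0.0003
```

```bash
python3 go.py " -90,55,34"
```

```text
clk 6.8 tip bal [-89.9  55.5] tipz 36.6 F bal [-0.24 -0.17] 3.0 w 0.3 th [-0.001  0.003 -0.001]
 -90,55,34 [-0.1, 0.5, 2.6] [-0.001, 0.003, -0.001]
```

Request:
jog_arm --commands '[[[0,0,1],[0,0,0],1],[[0,0,2],[0,0,0],1],[[0,0,2.6],[0,0,0],1],[[0,0,3],[0,0,0],1],[[0,0,3],[0,0,0],1]]'

```text
clock: 7.3
tool_pos: [0.5468, -0.052, 0.0481]
orientation: [0.998, -0.058, -0.001, -0.0]
wrist_force: [-1.9, 0.3, 6.6]
grip_width: -0.0001
```

```bash
python3 go.py " -90,55,34"
```

```text
clk 7.3 tip bal [-89.8  55.5] tipz 34.1 F bal [-1.92  0.09] 6.61 w -0.1 th [-0.001  0.003 -0.001]
 -90,55,34 [-0.2, 0.5, 0.1] [-0.001, 0.003, -0.001]
```

Request:
jog_arm --commands '[[[0,0,0.7],[0,0,0],1],[[0,0,1.2],[0,0,0],1],[[0,0,1.2],[0,0,0],1]]'

```text
clock: 7.6
tool_pos: [0.5468, -0.052, 0.048]
orientation: [0.998, -0.058, -0.001, -0.0]
wrist_force: [-2.8, 0.7, 9.3]
grip_width: 0.0
```

```bash
python3 go.py " -90,55,34"
```

```text
clk 7.6 tip bal [-89.8  55.5] tipz 34.0 F bal [-2.82  0.39] 9.34 w 0.0 th [-0.     0.002 -0.001]
 -90,55,34 [-0.2, 0.5, -0.0] [-0.0, 0.002, -0.001]
```

Request:
jog_arm --commands '[[[0,0,-3],[0,0,0],1],[[0,0,-8],[0,0,0],1],[[0,0,-18],[0,0,0],1],[[0,0,-30],[0,0,0],1],[[0,0,-45],[0,0,0],1],[[0,0,-60],[0,0,0],1],[[0,0,-72],[0,0,0],1],[[0,0,-72],[0,0,0],1]]'

```text
clock: 8.4
tool_pos: [0.5489, -0.0524, 0.1233]
orientation: [0.998, -0.058, 0.002, 0.0]
wrist_force: [-0.1, -0.4, 0.1]
grip_width: -0.0005
```

Run:
```python
from h import *
s=save("scene","s4")
cv2.imwrite("pics/s4c.png",cv2.resize(s[200:290,200:320,::-1],None,fx=6,fy=6,interpolation=cv2.INTER_CUBIC))
import go;go.now();print(go.rel(-90,-28,110))
```

```text
clk 8.45 tip bal [-88.5  55.4] tipz 107.8 F bal [-0.05  0.01] -0.0 w 0.0 th [-0.    -0.001 -0.001]
(array([-1.4, 83.4, -2.2]), array([-0.   , -0.001, -0.001]))
```

View pics/s4c.png

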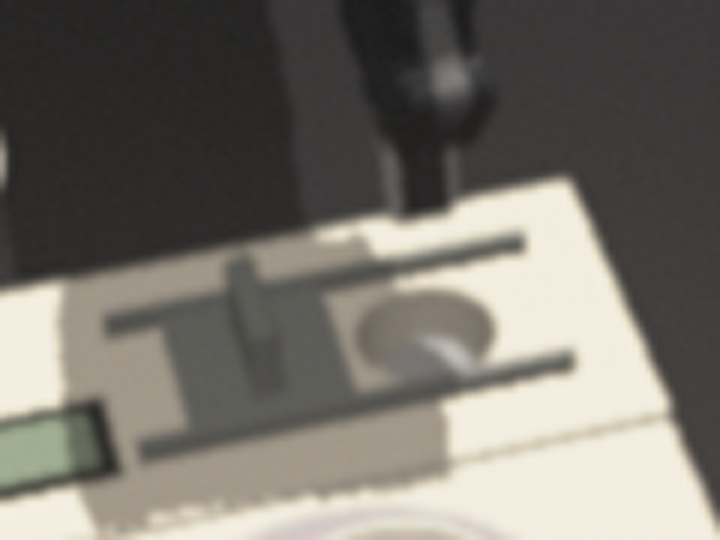

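Key is back up and nothing moved: rails and deck corner sit at the same pixels as before. Next I cross over the tab to its right side.

Request:
jog_arm --commands '[[[-1,15,-3],[0,0,0],1],[[-1,35,-3],[0,0,0],1],[[-1,55,-3],[0,0,0],1],[[-1,72,-3],[0,0,0],1],[[-1,83,-3],[0,0,0],1],[[-1,83,-3],[0,0,0],1],[[-1,83,5],[0,0,0],1],[[-1,83,5],[0,0,0],1]]'

```text
clock: 9.25
tool_pos: [0.5366, -0.1337, 0.1151]
orientation: [0.998, -0.058, -0.001, -0.001]
wrist_force: [-0.0, -0.1, 0.2]
grip_width: 0.0
```

```bash
python3 go.py " -90,-28,69"
```

```text
clk 9.25 tip bal [-90.6 -26.9] tipz 101.1 F bal [-0.02 -0.07] 0.19 w 0.0 th [-0.001  0.002 -0.001]
 -90,-28,69 [0.6, 1.2, 32.1] [-0.001, 0.002, -0.001]
```

Request:
jog_arm --commands '[[[0.5,0,8],[0,0,0],1],[[0.5,0,16],[0,0,0],1],[[0.5,0,24],[0,0,0],1],[[0.5,0,32],[0,0,0],1],[[0.5,0,32],[0,0,0],1]]'

```text
clock: 9.75
tool_pos: [0.5358, -0.1331, 0.0811]
orientation: [0.998, -0.058, -0.002, -0.001]
wrist_force: [-0.6, -0.6, -0.7]
grip_width: 0.0001
```

Request:
jog_arm --commands '[[[0,-4,0],[0,0,0],1],[[0,-8,0],[0,0,0],1],[[0,-11,0],[0,0,0],1],[[0,-14,0],[0,0,0],1],[[0,-18,0],[0,0,0],1],[[0,-22,0],[0,0,0],1],[[0,-26,0],[0,0,0],1],[[0,-30,0],[0,0,0],1]]'

```text
clock: 10.55
tool_pos: [0.5395, -0.1031, 0.0814]
orientation: [0.998, -0.058, -0.002, -0.001]
wrist_force: [0.5, -0.8, 0.4]
grip_width: -0.0001
```

```bash
python3 go.py " -90,36,69" " -90,39,69"
```

```text
clk 10.55 tip bal [-91.2   3.9] tipz 67.4 F bal [ 0.54 -0.73] 0.4 w -0.1 th [-0.002  0.005 -0.001]
 -90,36,69 [1.2, -32.1, -1.6] [-0.002, 0.005, -0.001]
 -90,39,69 [1.2, -35.1, -1.6] [-0.002, 0.005, -0.001]
```

Request:
jog_arm --commands '[[[1,-5,-1],[0,0,0],1],[[1,-10,-1],[0,0,0],1],[[1,-15,-1],[0,0,0],1],[[1,-20,-1],[0,0,0],1],[[1,-24,-1],[0,0,0],1],[[1,-28,-1],[0,0,0],1],[[1,-31,-1],[0,0,0],1],[[1,-32,-1],[0,0,0],1]]'

```text
clock: 11.35
tool_pos: [0.5442, -0.071, 0.0824]
orientation: [0.998, -0.058, -0.002, -0.001]
wrist_force: [0.2, -0.7, -0.7]
grip_width: -0.0001
```

Request:
jog_arm --commands '[[[0,-1,0],[0,0,0],1],[[0,-2,0],[0,0,0],1],[[0,-2,0],[0,0,0],1]]'

```text
clock: 11.65
tool_pos: [0.5445, -0.0689, 0.0824]
orientation: [0.998, -0.058, -0.002, -0.001]
wrist_force: [0.3, -0.6, 0.2]
grip_width: -0.0002
```

```bash
python3 go.py " -90,39,69"
```

```text
clk 11.65 tip bal [-90.2  38.4] tipz 68.4 F bal [ 0.33 -0.53] 0.16 w -0.2 th [-0.002  0.004 -0.   ]
 -90,39,69 [0.2, -0.6, -0.6] [-0.002, 0.004, -0.0]
```

Request:
jog_arm --commands '[[[0,-0.5,0],[0,0,0],1],[[0,-1,0],[0,0,0],1],[[0,-1,0],[0,0,0],1]]'

```text
clock: 11.95
tool_pos: [0.5446, -0.0683, 0.0824]
orientation: [0.998, -0.058, -0.002, -0.001]
wrist_force: [-1.9, -2.4, 0.1]
grip_width: -0.0002
```

Run:
```python
from h import *
s=save("scene","s5")
cv2.imwrite("pics/s5c.png",cv2.resize(s[200:290,200:320,::-1],None,fx=6,fy=6,interpolation=cv2.INTER_CUBIC))
import go;go.now()
```

```text
clk 12.0 tip bal [-90.2  39. ] tipz 68.4 F bal [-0.01 -2.92] -0.51 w 0.3 th [-0.001  0.005 -0.   ]
```

View pics/s5c.png

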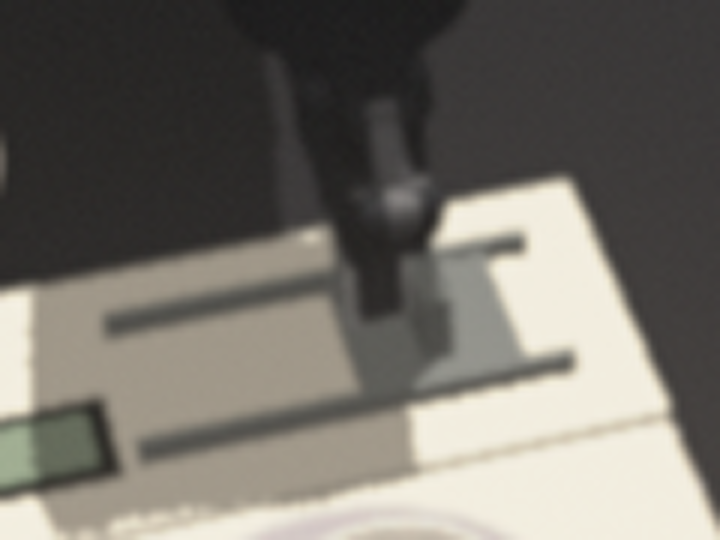

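Request:
jog_arm --commands '[[[0,4,0],[0,0,0],1],[[0,12,0],[0,0,0],1],[[0,14,-10],[0,0,0],1],[[0,14,-30],[0,0,0],1],[[0,14,-60],[0,0,0],1],[[0,14,-95],[0,0,0],1],[[0,14,-130],[0,0,0],1],[[0,14,-150],[0,0,0],1]]'

```text
clock: 12.8
tool_pos: [0.5448, -0.0828, 0.237]
orientation: [0.998, -0.058, 0.001, -0.001]
wrist_force: [0.4, -0.0, -0.1]
grip_width: -0.0002
```

Request:
jog_arm --commands '[[[-30,20,0],[0,0,0],1],[[-70,50,0],[0,0,0],1],[[-110,80,0],[0,0,0],1],[[-140,110,0],[0,0,0],1],[[-170,150,0],[0,0,0],1],[[-190,190,0],[0,0,0],1],[[-210,220,0],[0,0,0],1],[[-210,220,0],[0,0,0],1]]'

```text
clock: 13.6
tool_pos: [0.3084, -0.28, 0.2374]
orientation: [0.998, -0.061, 0.001, 0.001]
wrist_force: [-0.5, 0.6, -1.3]
grip_width: 0.0004
```

Run:
```python
from h import *
s=save("scene","s6");t=save("top","t6")
cv2.imwrite("pics/t6c.png",cv2.resize(t[220:320,330:490,::-1],None,fx=5,fy=5,interpolation=cv2.INTER_CUBIC))
import go;go.now()
```

```text
clk 13.7 tip bal [-298.7 -195.8] tipz 223.3 F bal [-0.83 -0.04] 0.61 w 0.0 th [-0.001 -0.003 -0.003]
```

View pics/t6.png

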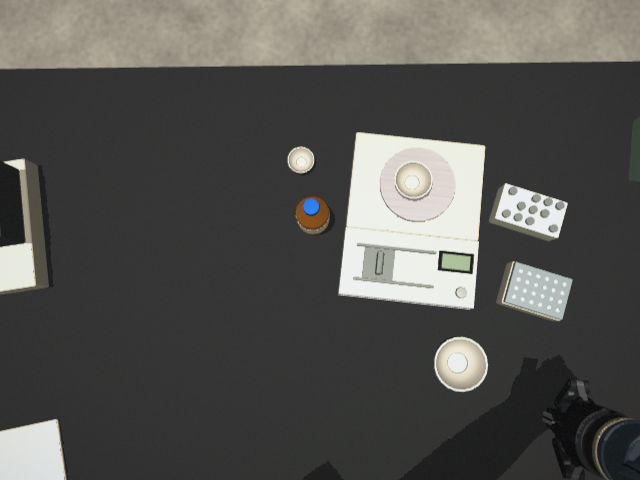

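View pics/s6.png

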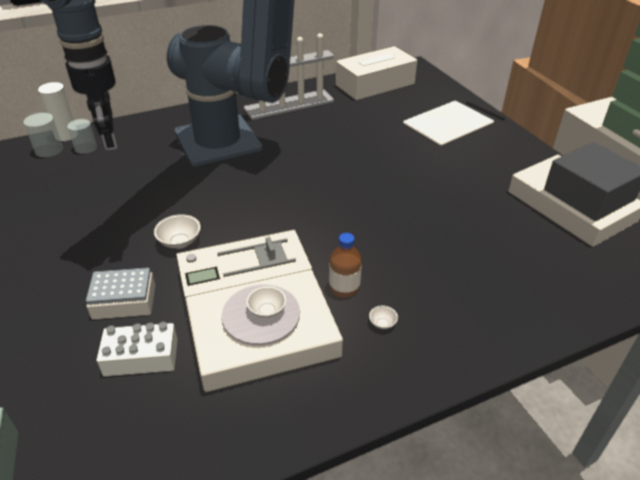

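View pics/t6c.png

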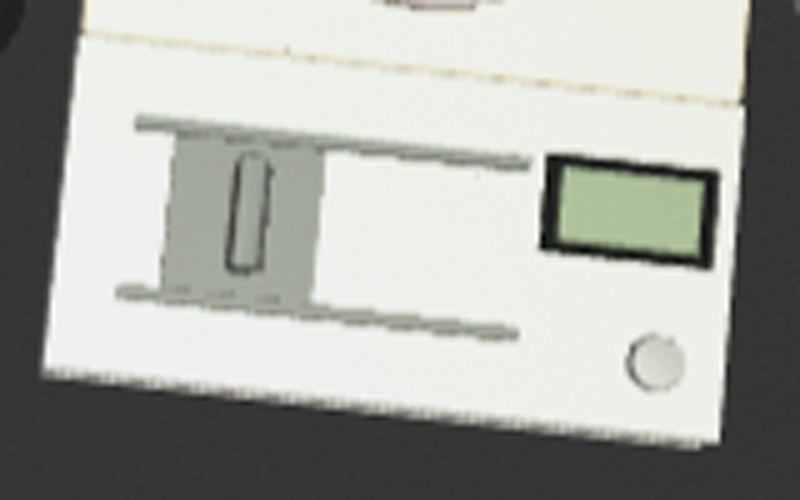

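The well is fully covered, and the balance corners, dish, power key, bottle, rack and tip box are at the same pixels as at the start. I'll check the plate position numerically and then hand in.

```bash
python3 - <<'E'
from h import *
import go
from pose import T
for n,p,z in [("TL",T(175,135),60),("TR",T(325,150),60),("BL",T(162,290),60),("BR",T(312,303),60),("tab",T(253,212),87)]:
    w=onz(*p,z/1000);print(n,np.round(go.R2.T@(w[:2]-go.t)*1000,1))
d=np.abs(np.load("pics/t0.npy").astype(int)-np.load("pics/t6.npy")).max(2)[100:395,280:580]>60
ys,xs=np.nonzero(d);print(d.sum(),xs.min()+280,xs.max()+280,ys.min()+100,ys.max()+100)
E
python3 -c "
from bench import workorder;print(workorder.finish_job())"
```

```text
TL [-62.6  80.9]
TR [-62.3  27.2]
BL [-118.2   80.1]
BR [-117.1   26.9]
tab [-89.9  52.7]
778 362 409 247 281
the job is handed in; nothing more can be done
None
```

I tared the balance and handed the job in at about 13.7 s, well under the 51 s limit; `finish_job` gives no verdict.

- **Shutter open:** I pushed the shutter with the closed fingertips to about 55 mm. The pictures showed the well wholly clear.
- **Tare key:** I pressed it until it bottomed. At 34.0 mm above the bench (6 mm of travel), the force rose from 6.6 to 9.3 N with almost no further motion. After I lifted off, the wrist force was back near zero and the picture appeared to show the key back up.
- **Shutter shut:** I pushed the shutter back until it met its stop, at about 2.9 N.

**Last checks:**
- The plate now spans y ≈ 27 to 80.5 mm on the balance, covering the whole well (32 to 78 mm).
- In the top camera, before and after pictures of the area around the balance differ only at the shutter. The balance, dish, power key, bottle, rack and tip box did not visibly move.
- The tab measured y = 52.7 mm against the nominal 55 mm. The plate edges put it about 1 mm short. Both are close to the roughly 2 mm calibration error, and the plate covers the well either way.

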